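# Tip the cylinder head flat on the fitting board and slide it to the stop

### The arm

A 6-joint arm with a two-finger parallel gripper is mounted at the origin on the work surface. World frame = base frame: x ahead of the robot, y to its left, z up, the work surface at z = 0. Lengths are in m, angles in degrees, forces in N, time in s.
With the tool pointing down it reaches from about 0.225 to 0.725 m from the base axis. Payload 3.1 kg.
Tool frame: the origin (TCP) lies on the centre line of the jaws, within the pads' length; the fingertips stand 17 mm ahead of it and the grasp point (between the pads) lies 2 mm behind it (r.nose_length is the distance from the TCP to the fingertips, in m); z points along the fingers, y is the line along which they close (so a half turn about z gives the same grasp; the last joint's range is limited). The gripper opens to 85 mm and grips with 20 to 120 N. Pads are 22 mm wide; open, the fingers measure 114 mm over their backs; the gripper's body (76 mm by 85 mm) begins 54 mm behind the grasp point. The pads swing forward as they close: fully open they stand 13 mm farther back than shut.
Start: joints at [56.734, 2.75, 5.684, 92.934, 0, 82.678], TCP at [0.23, 0.472, 0.248] pointing down, gripper open.
Joint ranges: [-166.93, 166.93], [-56.73, 111.36], [-69.38, 81.34], [-121.58, 131.49], [-85.45, 84.26], [-180, 180]. Speed limits (degrees/s): [159.86, 159.86, 180, 180, 180, 180].

### API

Orientations are given as a 3x3 rotation matrix whose columns are the frame's x, y, z axes.
In Python, from rig import state, imaging, workorder, r gives the robot as it stands.
- The arm moves only by the tool play_rows, never from a script. Its arguments are lists of equal length, an entry for each row: "dr": the turn, a rotation vector about the tool's x, y, z as a fraction of full scale, a list of three; "translation": the shift along the tool's x, y, z as a fraction of full scale, a list of three; "hand": the closure, from -1 (fully open) to 1 (shut), so that 0 is half open. A call has 1 to 8 rows; each row shifts and turns the commanded pose from where the row before left it, along the tool's axes as they then stand; what a row does not reach is not made up. Full scale, the value 1, is 20 mm for a shift and 5 degrees for a turn. A row lasts 1/10 s, in which the tool goes at most 50 mm and 8.59 degrees, less where a joint would pass 70% of its speed; a pose out of reach is approached as far as the arm can. A call with a number of a shift or a turn outside -1 to 1 is refused whole. A call with a gripper value outside its range is refused whole. The fingers move at their own pace and stop on an object; "squeeze" is the grip in N (left out, the last holds). Time passes only in rows, so rows that do not move let the fingers close. It gives the time, the measured TCP pose, the force, the opening and the grip force at its end, in the units of the state.
- state(): the state, without advancing time (a new reading comes with each control period).
- imaging.snapshot(name): name is "scene" or "top"; returns the picture (400x640x3 uint8, red, green, blue); there is no depth.
- imaging.camera_info(name): a dict with "fx", "fy", "cx", "cy" (pixels), "rvec" (rotation vector, rad) and "tvec" (3), from world to camera coordinates, as OpenCV has them. Camera axes: x right, y down, z forward; pixel columns grow to the right and rows downward; lengths in m; the calibration is good to about 2 mm. A picture is of the moment at which its call begins. camera_info takes no time and is no camera call.
- workorder.sign_off(): hands the job in; it is judged then, once.
The state is a dict: "t": time; "joints": joint angles; "qd": joint speeds; "tau": joint torques, N m; "ee_pos": TCP position; "tool_rot": TCP orientation; "wrist_force": force on the tool from outside, world axes, zero at the start; "wrist_torque": the same for the moment, N m; "width": finger opening in m; "finger_force": force on a finger pad.
Only numpy, scipy, OpenCV 4.12 (cv2) and the standard library are available. Lean on these libraries where they do the work, as an engineer would, in place of code of your own. Each camera call takes 0.05 s, during which the arm holds its last target. There are 200 camera calls.

### The job

The small finned cylinder head is standing on its edge on the rubber-topped fitting board: with the fingertips push it over, away from the robot and towards the stop bar, so that it lies on its fins with the flat valve face up. Then push it along the board until its leading edge sits flush and square against the stop bar, in the bar's middle part, and come away. Only push it, never grip, lift or carry it, and leave everything else where it is.

Things in the scene. Friction and masses are not known exactly. Their poses are not given: they have to be found in the camera images.
- head: Bare aluminium cylinder head, 0.4-0.7 kg, standing on edge: 44 mm thick (x), 110 wide (y), 96 tall (z); origin: centre of the underside as it stands. Flat face with two valves looks to -x (robot side); six thin fins along y stick out to +x, towards the stop. A 22 mm stub sticks out 10 mm mid +y side. Square to the board within 0.15 rad. Lying on its fins: x down, z towards the stop, 44 mm high
- head_mid (a point): centre of the head's 44 x 110 x 96 mm bulk (48 mm from its origin along its z); on the lying head it is 48 mm behind the leading edge and 22 mm above the rubber. Pushing the lying head along the board takes 3 to 9 N, and turning it square when a corner already meets the stop up to about 20 N
- head_top (a point): middle of the standing head's top (96 mm from its origin along its z); becomes the middle of the leading edge. Pushed towards its +x at three quarters of its height or more, the head tips over its lower +x edge, passes its balance after about 30 degrees and falls by itself onto the fins; pushed low it slides
- board: fixed plywood fitting board with black rubber top, 310 mm along its x, 400 mm along its y, 15 mm thick; origin at the centre of its underside, on the bench. Its x points roughly away from the robot (yaw up to 0.4 rad), towards the stop bar. Stop bar: aluminium, along y, 260 mm long, 25 mm wide, 20 mm high above the rubber, its near face at board x = +95 mm
- stop (a point): middle of the stop bar's near face, at its foot on the rubber (board x = +95 mm, y = 0); same axes as the board
- piston: bystander: upright aluminium piston, 52 mm across, 50 mm tall, on one side of the board (about 155 mm from its middle line); origin at centre of underside
- bush: bystander: upright brass bush, 40 mm across, 35 mm tall, on the other side of the board; origin at centre of underside
- liner: bystander: upright dark cylinder liner, 90 mm across, 130 mm tall, on the bench to the left; origin at centre of underside
- oiler: bystander: white plastic oil bottle, 60 mm across, 170 mm tall, on the bench to the left; origin at centre of underside
- spanner: bystander: steel spanner lying on the bench to the right
- cap: bystander: dark steel bearing cap, an arch 30 x 90 x 39 mm, on the bench to the right; origin at centre of underside
Mind the look-alikes: they are no part of the job. What is meant by the head is not brown or red, and is the larger of those in its own colour.

How it is judged:
By the outcome, as a careful person would: the job done as asked, in the order asked, and still so for the second after the job is handed in, with the robot touching nothing.
It also fails if it takes over 64 s, if anything falls off the work surface, if the arm or the gripper's body presses on something with over 40 N, if the wrist force passes 120 N, or if a joint passes its speed limit or range.

## Working session

There is one attempt and no reset: what is moved stays moved. The work goes in short steps, Python scripts to look and compute and a tool call to move; the robot and the scene stay as the last step left them, time stands still between calls to the robot, and variables do not carry over. Pictures are saved under pics/ and viewed, at most 10 in all, crops included, and the job is handed in when it is done.

Besides the shell and the picture viewer there is one more tool, called after "Emit:" as name(argument=value, ...) on one line, values as JSON. play_rows: Moves the arm, as the interface text tells. Its arguments: {"type":"object","properties":{"dr":{"type":"array","items":{"type":"array","items":{"type":"number","minimum":-1,"maximum":1}}},"translation":{"type":"array","items":{"type":"array","items":{"type":"number","minimum":-1,"maximum":1}}},"hand":{"type":"array","items":{"type":"number"}},"squeeze":{"type":"number"}},"required":["dr","translation","hand"]}

```bash
mkdir -p pics
cat > h.py <<'E'
import numpy as np, cv2
from rig import state, imaging, workorder, r
def cam(n):
    c=imaging.camera_info(n); R=cv2.Rodrigues(np.array(c["rvec"],float))[0]; t=np.array(c["tvec"],float).ravel()
    return c,R,t
def ray(n,u,v,z):
    c,R,t=cam(n); d=R.T@np.array([(u-c["cx"])/c["fx"],(v-c["cy"])/c["fy"],1]); o=-R.T@t
    return o+d*(z-o[2])/d[2]
def proj(n,p):
    c,R,t=cam(n); q=R@np.array(p,float)+t
    return np.array([c["fx"]*q[0]/q[2]+c["cx"],c["fy"]*q[1]/q[2]+c["cy"]])
def snap(n,f):
    im=imaging.snapshot(n); cv2.imwrite("pics/"+f,cv2.cvtColor(im,cv2.COLOR_RGB2BGR)); return im
E
python3 - <<'E'
from h import *
for n in("scene","top"):
    snap(n,n+"0.png"); c,R,t=cam(n); print(n,c["fx"],-R.T@t)
s=state();print(s["t"],s["tool_rot"],s["width"],r.nose_length)
E
```

```text
scene 395.5308363463897 [ 0.91543207 -0.68374011  0.98012965]
top 407.4408142798804 [ 0.37938144 -0.01091361  1.28379052]
0.1 [[-8.99242252e-01  4.37449394e-01 -1.18337112e-03]
 [ 4.37450907e-01  8.99240488e-01 -1.80239082e-03]
 [ 2.75680448e-04 -2.13845275e-03 -9.99997676e-01]] 0.08514070100809 0.017
```

View pics/top0.png

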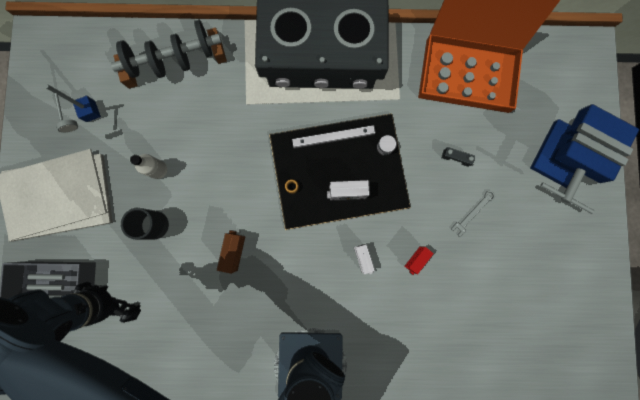

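View pics/scene0.png

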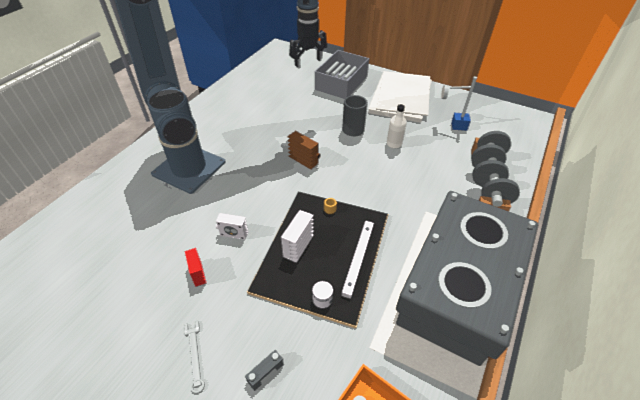

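The top view shows the board at about (340,170), with the stop bar at (334,136), the piston at (388,144) and the bush at (291,186).

Candidates for the head:
- White block on the board, top (349,189) / scene (297,236).
- Smaller white block on the bench, top (366,258) / scene (231,228).
- Brown block, top (231,251).
- Red block, top (419,260).

I choose the larger aluminium one, which stands on the board. Next I'll measure it and check it in a close crop.

```bash
cat > m.py <<'E'
from h import *
def bright(im,th=110):
    hsv=cv2.cvtColor(im,cv2.COLOR_RGB2HSV); return ((hsv[...,2]>th)&(hsv[...,1]<70)).astype(np.uint8)
def blobs(im,roi,th=110):
    m=bright(im,th); k=np.zeros_like(m); x0,y0,x1,y1=roi; k[y0:y1,x0:x1]=1
    cs,_=cv2.findContours(m*k,cv2.RETR_EXTERNAL,cv2.CHAIN_APPROX_NONE)
    return [c for c in cs if cv2.contourArea(c)>60]
E
python3 - <<'E'
from m import *
im=cv2.cvtColor(cv2.imread("pics/top0.png"),cv2.COLOR_BGR2RGB)
# board: dark mask
g=im.max(2); m=np.zeros_like(g); m[108:235,262:415]=(g[108:235,262:415]<60)
m=cv2.morphologyEx(m,cv2.MORPH_CLOSE,np.ones((25,25)))
c=max(cv2.findContours(m,0,2)[0],key=cv2.contourArea)
b=cv2.boxPoints(cv2.minAreaRect(c)); w=np.array([ray("top",*p,.015) for p in b])
print("board",b.round(1).tolist(),w.round(4).tolist(),[np.linalg.norm(w[i]-w[i-1]).round(3) for i in range(4)],w.mean(0))
for c in blobs(im,(275,120,405,210)):
    rb=cv2.minAreaRect(c); p=cv2.boxPoints(rb)
    print(rb,cv2.contourArea(c))
    for z in(.035,.065,.111):
        w=np.array([ray("top",*q,z)[:2] for q in p]); print(z,w.round(4).tolist(),[np.linalg.norm(w[i]-w[i-1]).round(3) for i in range(4)])
t=cv2.imread("pics/top0.png")[170:210,310:390]; s=cv2.imread("pics/scene0.png")[195:285,250:350]
t=cv2.resize(t,(800,400),interpolation=2)[:, :400*2]; s=cv2.resize(s,(500,450),interpolation=2); t=cv2.resize(t,(300,150))
o=np.zeros((450,800,3),np.uint8);o[:,:500]=s;o[:150,500:]=t;cv2.imwrite("pics/crop.png",o)
E
```

```text
board [[269.29998779296875, 134.0], [393.79998779296875, 112.9000015258789], [409.79998779296875, 207.60000610351562], [285.29998779296875, 228.6999969482422]] [[0.7105, 0.1407, 0.015], [0.7862, -0.256, 0.015], [0.4825, -0.3047, 0.015], [0.4112, 0.083, 0.015]] [np.float64(0.305), np.float64(0.404), np.float64(0.308), np.float64(0.394)] [ 0.59756979 -0.0842493   0.015     ]
((347.482666015625, 188.58404541015625), (15.528192520141602, 41.54728317260742), 87.61405944824219) 557.0
0.035 [[0.5574, -0.0422], [0.5648, -0.1708], [0.5164, -0.1729], [0.5091, -0.0448]] [np.float64(0.048), np.float64(0.129), np.float64(0.048), np.float64(0.128)]
0.065 [[0.5531, -0.0415], [0.5603, -0.167], [0.5131, -0.169], [0.506, -0.044]] [np.float64(0.047), np.float64(0.126), np.float64(0.047), np.float64(0.125)]
0.111 [[0.5465, -0.0403], [0.5535, -0.1611], [0.5081, -0.163], [0.5012, -0.0427]] [np.float64(0.045), np.float64(0.121), np.float64(0.045), np.float64(0.12)]
((278.0, 192.0), (6.0, 34.0), 0.0) 94.5
0.035 [[0.4703, 0.1145], [0.5758, 0.1172], [0.5761, 0.0986], [0.4706, 0.0961]] [np.float64(0.018), np.f
[... 1840 characters left out ...]
64(0.168), np.float64(0.03)]
0.111 [[0.7338, -0.238], [0.7343, -0.2677], [0.5727, -0.2665], [0.5722, -0.2372]] [np.float64(0.162), np.float64(0.03), np.float64(0.162), np.float64(0.029)]
((310.0, 125.5), (11.0, 70.0), 90.0) 390.5
0.035 [[0.7504, 0.1216], [0.7541, -0.0983], [0.7188, -0.0986], [0.7151, 0.1207]] [np.float64(0.035), np.float64(0.22), np.float64(0.035), np.float64(0.219)]
0.065 [[0.7415, 0.1184], [0.7451, -0.0962], [0.7106, -0.0965], [0.707, 0.1176]] [np.float64(0.034), np.float64(0.215), np.float64(0.035), np.float64(0.214)]
0.111 [[0.7278, 0.1136], [0.7313, -0.093], [0.6981, -0.0933], [0.6946, 0.1127]] [np.float64(0.033), np.float64(0.207), np.float64(0.033), np.float64(0.206)]
```

View pics/crop.png

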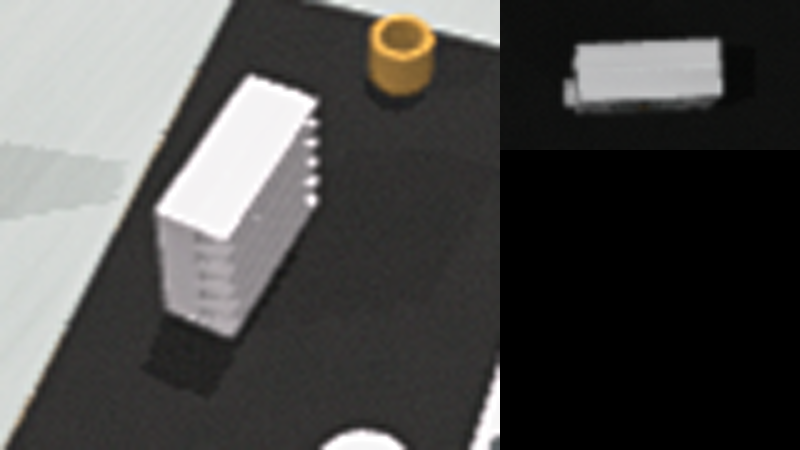

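The crop confirms the choice: the fins face the stop, and the stub is on the left, at crop (570,92). The top face centre is at about px (349.6,188.6). Board yaw is about 10.8° and head yaw about 2.3°, with the stop's middle at about (0.690,-0.065). I'll start the approach, turning the tool so that it is aligned with the head.

Emit:
play_rows(dr=[[0,0,-0.94],[0,0,-0.94],[0,0,-0.94],[0,0,-0.94],[0,0,-0.94],[0,0,-0.94],[0,0,0],[0,0,0]], translation=[[-0.5,-0.9,0],[-0.5,-0.9,0],[-0.5,-0.9,0],[-0.5,-0.9,0],[-0.5,-0.9,0],[-0.5,-0.9,0],[-0.35,-0.97,0],[-0.35,-0.97,0]], hand=[0,0,0,0,0,0,0,0])

```text
t: 0.9
ee_pos: [0.2766, 0.3146, 0.2477]
tool_rot: [[-0.999, -0.04, -0.001], [-0.04, 0.999, -0.001], [0.001, -0.001, -1.0]]
wrist_force: [0.7, 0.2, 0.1]
width: 0.0431
finger_force: 0.0
```

Emit:
play_rows(dr=[[0,0,0],[0,0,0],[0,0,0],[0,0,0],[0,0,0],[0,0,0],[0,0,0],[0,0,0]], translation=[[-0.3,-0.97,0],[-0.3,-0.97,0],[-0.3,-0.97,0],[-0.3,-0.97,0],[-0.3,-0.97,0],[-0.3,-0.97,0],[-0.3,-0.97,0],[-0.3,-0.97,0]], hand=[0,0,0,0,0,0,0,0])

```text
t: 1.7
ee_pos: [0.3305, 0.1616, 0.2478]
tool_rot: [[-0.999, -0.039, -0.001], [-0.039, 0.999, -0.0], [0.001, -0.0, -1.0]]
wrist_force: [-0.1, 0.1, 0.1]
width: 0.0428
finger_force: 0.0
```

```bash
cat >> m.py <<'E'
def go(x,y,z,yaw=None):
    "remaining shift in tool axes, in units of full scale"
    s=state(); R=np.array(s["tool_rot"]); d=R.T@(np.array([x,y,z])-s["ee_pos"])
    print("t",round(s["t"],2),"pos",np.round(s["ee_pos"],4),"yaw",np.degrees(np.arctan2(R[1,1],R[0,1])).round(2)-90,"zaxis",R[:,2].round(4),"w",round(s["width"],4),"F",np.round(s["wrist_force"],1),"units",(d/.02).round(2))
E
python3 - <<'E'
from m import *
P=[(330,182),(368.7,180.4),(369.2,195.3),(330.5,196.7)]
w=np.array([ray("top",*p,.111)[:2] for p in P]);print(w.round(4).tolist(),w.mean(0))
go(.46,-.104,.2)
E
```

```text
[[0.5458, -0.0508], [0.5522, -0.1634], [0.5086, -0.1649], [0.5029, -0.0527]] [ 0.52737878 -0.10793383]
t 1.7 pos [0.3305 0.1616 0.2478] yaw 2.260000000000005 zaxis [-8.e-04 -2.e-04 -1.e+00] w 0.0428 F [-0.1  0.1  0.1] units [ -5.95 -13.52   2.39]
```

Emit:
play_rows(dr=[[0,0,-0.16],[0,0,0],[0,0,0],[0,0,0],[0,0,0],[0,0,0],[0,0,0],[0,0,0]], translation=[[-0.36,-0.86,0],[-0.36,-0.86,0],[-0.36,-0.86,0],[-0.36,-0.86,0],[-0.36,-0.86,0],[-0.36,-0.86,0],[-0.36,-0.86,0],[-0.36,-0.86,0]], hand=[0,0,0,0,0,0,0,0])

```text
t: 2.5
ee_pos: [0.3952, 0.0273, 0.2478]
tool_rot: [[-0.999, -0.053, -0.001], [-0.053, 0.999, 0.0], [0.001, 0.0, -1.0]]
wrist_force: [0.6, 0.3, 0.8]
width: 0.0425
finger_force: 0.0
```

Emit:
play_rows(dr=[[0,0,0],[0,0,0],[0,0,0],[0,0,0],[0,0,0],[0,0,0],[0,0,0],[0,0,0]], translation=[[-0.36,-0.86,0.8],[-0.36,-0.86,0.8],[-0.36,-0.86,0.8],[-0.36,-0.86,0.8],[-0.36,-0.86,0.8],[-0.36,-0.86,0.8],[-0.36,-0.86,0.8],[-0.36,-0.86,0.8]], hand=[0,0,0,0,0,0,0,0])

```text
t: 3.3
ee_pos: [0.4599, -0.1069, 0.1191]
tool_rot: [[-0.999, -0.053, -0.001], [-0.053, 0.999, 0.0], [0.001, 0.001, -1.0]]
wrist_force: [0.2, 0.9, -0.1]
width: 0.0426
finger_force: 0.0
```

Run:
```python
from m import *
go(.46,-.111,.113)
im=snap("scene","s1.png"); go(.46,-.111,.113)
cv2.imwrite("pics/s1c.png",cv2.resize(cv2.imread("pics/s1.png")[130:300,190:350],(640,680),interpolation=2)[:600])
```

```text
t 3.3 pos [ 0.4599 -0.1069  0.1191] yaw 3.049999999999997 zaxis [-1.e-03  5.e-04 -1.e+00] w 0.0426 F [ 0.2  0.9 -0.1] units [ 0.01 -0.21  0.3 ]
t 3.35 pos [ 0.4596 -0.1087  0.116 ] yaw 2.9399999999999977 zaxis [-3.9e-03 -6.0e-04 -1.0e+00] w 0.0429 F [-0.6 -2.1 -1.1] units [-0.02 -0.11  0.15]
```

View pics/s1c.png

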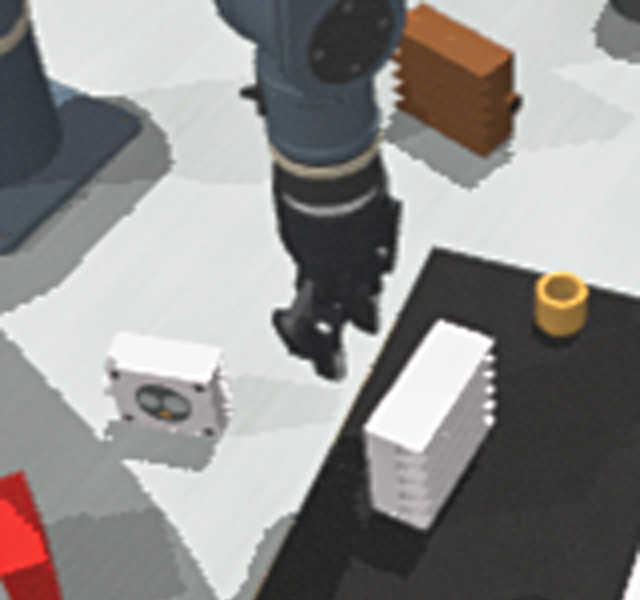

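The half-open fingers are centred in front of the head's flat face, at crop (330,350) against the head at (430,430). I'll go forward gently, a little lower.

Emit:
play_rows(dr=[[0,0,0],[0,0,0],[0,0,0],[0,0,0],[0,0,0],[0,0,0],[0,0,0],[0,0,0]], translation=[[-0.3,0,0.25],[-0.3,0,0],[-0.3,0,0],[-0.2,0,0],[-0.2,0,0],[-0.2,0,0],[-0.2,0,0],[-0.2,0,0]], hand=[0,0,0,0,0,0,0,0])

```text
t: 4.15
ee_pos: [0.4978, -0.1042, 0.1154]
tool_rot: [[-0.999, -0.054, -0.001], [-0.054, 0.999, -0.0], [0.001, 0.0, -1.0]]
wrist_force: [-1.4, 0.5, 1.9]
width: 0.0429
finger_force: 1.1
```

Emit:
play_rows(dr=[[0,0,0],[0,0,0],[0,0,0],[0,0,0],[0,0,0],[0,0,0]], translation=[[-0.2,0,0],[-0.2,0,0],[-0.2,0,0],[-0.2,0,0],[-0.2,0,0],[-0.2,0,0]], hand=[0,0,0,0,0,0])

```text
t: 4.75
ee_pos: [0.5226, -0.1031, 0.1154]
tool_rot: [[-0.999, -0.053, 0.001], [-0.053, 0.999, -0.0], [-0.001, -0.0, -1.0]]
wrist_force: [-1.5, -0.6, 0.8]
width: 0.043
finger_force: 0.5
```

Run:
```python
from m import *
im=snap("scene","s2.png"); go(.46,-.111,.113)
cv2.imwrite("pics/s2c.png",cv2.resize(cv2.imread("pics/s2.png")[150:300,220:380],(640,600),interpolation=2)[:600])
```

```text
t 4.8 pos [ 0.5233 -0.1031  0.1154] yaw 3.0600000000000023 zaxis [ 1.5e-03 -1.0e-04 -1.0e+00] w 0.0422 F [-0.2 -0.2  0.3] units [ 3.18 -0.23  0.11]
```

View pics/s2c.png

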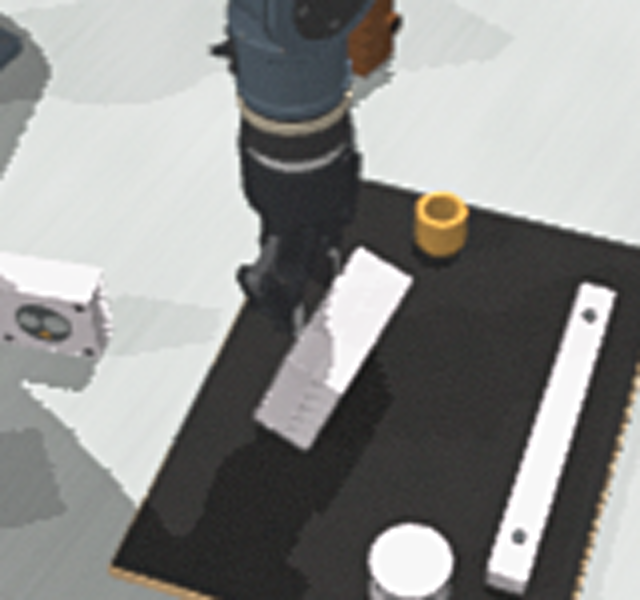

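The head is tipping, with its top leaning towards the stop (crop (370,310)) and its lower edge still in place. I'll keep pushing until it falls.

Emit:
play_rows(dr=[[0,0,0],[0,0,0],[0,0,0],[0,0,0],[0,0,0],[0,0,0],[0,0,0],[0,0,0]], translation=[[-0.2,0,0],[-0.2,0,0],[-0.2,0,0],[-0.2,0,0],[-0.2,0,0],[-0.2,0,0],[-0.2,0,0],[0,0,0]], hand=[0,0,0,0,0,0,0,0])

```text
t: 5.6
ee_pos: [0.5506, -0.1016, 0.1153]
tool_rot: [[-0.999, -0.053, 0.0], [-0.053, 0.999, -0.0], [-0.0, -0.0, -1.0]]
wrist_force: [0.8, 0.7, 0.5]
width: 0.0424
finger_force: 0.0
```

Emit:
play_rows(dr=[[0,0,0],[0,0,0],[0,0,0],[0,0,0],[0,0,0],[0,0,0],[0,0,0],[0,0,0]], translation=[[0.5,0,0],[0.8,0,0],[0.8,0,0],[0.8,0,0],[0.8,0,0],[0.8,0,0],[0.8,0,0],[0.5,0,0]], hand=[0,0,0,0,0,0,0,0])

```text
t: 6.4
ee_pos: [0.4323, -0.1075, 0.1151]
tool_rot: [[-0.999, -0.053, -0.001], [-0.053, 0.999, 0.0], [0.001, 0.0, -1.0]]
wrist_force: [-0.3, 0.9, -0.5]
width: 0.0425
finger_force: 0.0
```

Run:
```python
from m import *
im=snap("scene","s3.png"); it=snap("top","t3.png"); go(.46,-.111,.113)
a=cv2.resize(cv2.imread("pics/s3.png")[170:310,230:390],(400,350),interpolation=2)
b=cv2.resize(cv2.imread("pics/t3.png")[105:245,260:420],(400,350),interpolation=2)
cv2.imwrite("pics/c3.png",np.hstack([a,b]))
for c in blobs(it,(312,145,378,200),120): print(cv2.contourArea(c),cv2.minAreaRect(c),cv2.approxPolyDP(c,3,True).reshape(-1,2).tolist())
```

```text
t 6.5 pos [ 0.4328 -0.1077  0.1153] yaw 3.010000000000005 zaxis [-4.e-04  0.e+00 -1.e+00] w 0.0428 F [ 0.5  0.4 -0.2] units [-1.35 -0.24  0.11]
1065.0 ((345.2675476074219, 167.18930053710938), (31.49481773376465, 38.808963775634766), 87.70938873291016) [[363, 151], [329, 153], [326, 171], [330, 182], [364, 182]]
```

View pics/c3.png

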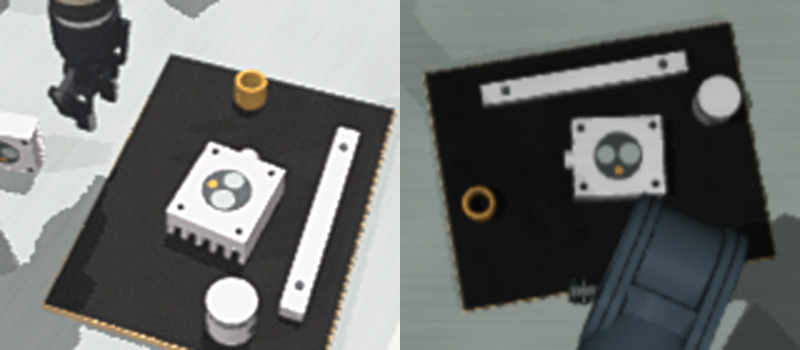

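The head now lies on its fins with the valve face up, at scene crop (225,190) and top crop (618,157), and the bystanders are untouched. I'll measure it in board axes and plan the push.

```bash
cat >> m.py <<'E'
yb=np.radians(10.8); bx=np.array([np.cos(yb),np.sin(yb)]); by=np.array([-bx[1],bx[0]]); S=np.array([.690,-.065])
def inb(p): p=np.asarray(p)[...,:2]-S; return np.stack([p@bx,p@by],-1)
E
python3 - <<'E'
from m import *
P=[(328.4,152.2),(365.2,151),(366,182.6),(329.6,184.6)]
w=np.array([ray("top",*p,.059)[:2] for p in P]);b=inb(w)
print(w.round(4).tolist(),b.round(4).tolist(),b.mean(0),w.mean(0))
d=b[0]-b[1];print("yaw rel",np.degrees(np.arctan2(-d[0],d[1])),np.linalg.norm(w[0]-w[1]),np.linalg.norm(w[1]-w[2]))
for k in(.12,.085): 
  t=S-bx*k+by*(b.mean(0)[1]); print(t)
t=S+bx*(b.mean(0)[0]-.048-.011-.035)+by*b.mean(0)[1]; print(t); go(*t,.115)
E
```

```text
[[0.6451, -0.0466], [0.6506, -0.1593], [0.553, -0.1619], [0.5452, -0.0514]] [[-0.0407, 0.0265], [-0.0563, -0.0852], [-0.1527, -0.0695], [-0.1397, 0.0405]] [-0.09735794 -0.02194902] [ 0.59847937 -0.1048033 ]
yaw rel -7.971105246872199 0.11279709147173125 0.09765357314084307
[ 0.57623837 -0.109046  ]
[ 0.61061842 -0.10248766]
[ 0.50614437 -0.12241715]
t 6.5 pos [ 0.4328 -0.1077  0.1153] yaw 3.010000000000005 zaxis [-4.e-04  0.e+00 -1.e+00] w 0.0428 F [ 0.5  0.4 -0.2] units [-3.62 -0.93  0.01]
```

Emit:
play_rows(dr=[[0,0,-0.78],[0,0,-0.78],[0,0,0],[0,0,0],[0,0,0],[0,0,0],[0,0,0],[0,0,0]], translation=[[0,0,0],[0,0,0],[-0.57,-0.3,0.6],[-0.57,-0.3,0.6],[-0.57,-0.3,0.6],[-0.57,-0.3,0.6],[-0.57,-0.3,0.6],[-0.57,-0.3,0.5]], hand=[-0.4,-0.4,-0.4,-0.4,-0.4,-0.4,-0.4,-0.4])

```text
t: 7.3
ee_pos: [0.5089, -0.1303, 0.0444]
tool_rot: [[-0.982, -0.189, -0.0], [-0.189, 0.982, 0.0], [-0.0, 0.0, -1.0]]
wrist_force: [0.4, -0.1, 0.6]
width: 0.0598
finger_force: 0.0
```

Run:
```python
from m import *
snap("scene","s4.png");go(.507,-.1304,.042); print(inb(state()["ee_pos"]))
cv2.imwrite("pics/s4c.png",cv2.resize(cv2.imread("pics/s4.png")[170:320,220:380],(640,600),interpolation=2))
```

```text
t 7.35 pos [ 0.5099 -0.1307  0.0429] yaw 10.849999999999994 zaxis [ 3.e-04  2.e-04 -1.e+00] w 0.0595 F [ 2.3  0.1 -0.8] units [0.14 0.04 0.05]
[-0.18924831 -0.03076833]
```

View pics/s4c.png

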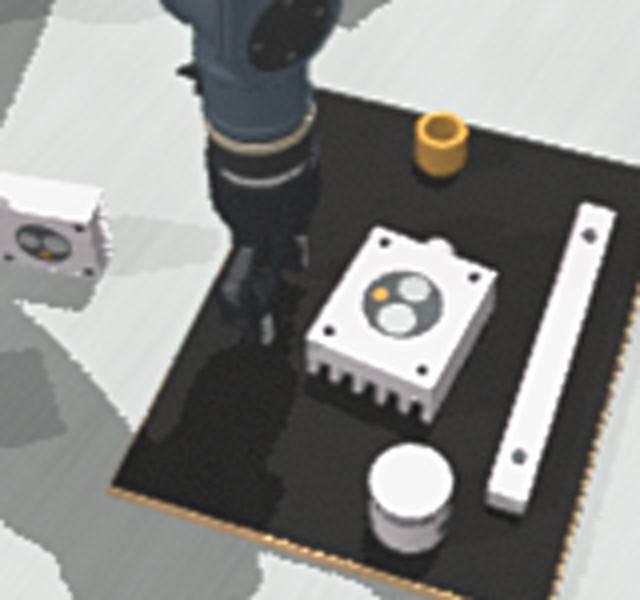

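The fingers are behind the lying head at the right height, at crop (265,330) against the trailing face at (340,300). Next is the push, with a slight drift to the left to centre the head.

Emit:
play_rows(dr=[[0,0,0],[0,0,0],[0,0,0],[0,0,0],[0,0,0],[0,0,0],[0,0,0],[0,0,0]], translation=[[-0.25,0,0],[-0.25,0,0],[-0.25,0,0],[-0.25,0,0],[-0.2,0,0],[-0.2,0,0],[-0.2,0,0],[-0.2,0,0]], hand=[-0.4,-0.4,-0.4,-0.4,-0.4,-0.4,-0.4,-0.4])

```text
t: 8.15
ee_pos: [0.543, -0.1239, 0.0453]
tool_rot: [[-0.982, -0.188, -0.002], [-0.188, 0.982, -0.001], [0.002, -0.001, -1.0]]
wrist_force: [-2.0, -2.3, 1.4]
width: 0.0599
finger_force: 1.2
```

Emit:
play_rows(dr=[[0,0,0],[0,0,0],[0,0,0],[0,0,0],[0,0,0],[0,0,0],[0,0,0]], translation=[[-0.2,0.08,0],[-0.2,0.1,0],[-0.2,0.1,0],[-0.2,0.1,0],[-0.2,0.1,0],[-0.2,0.1,0],[-0.2,0.1,0]], hand=[-0.4,-0.4,-0.4,-0.4,-0.4,-0.4,-0.4])

```text
t: 8.85
ee_pos: [0.5686, -0.1044, 0.0452]
tool_rot: [[-0.982, -0.188, -0.0], [-0.188, 0.982, 0.0], [0.0, 0.0, -1.0]]
wrist_force: [-2.1, -1.5, 0.2]
width: 0.0599
finger_force: 1.0
```

Run:
```python
from m import *
it=snap("top","t5.png"); snap("scene","s5.png");go(.507,-.1304,.042); print(inb(state()["ee_pos"]))
for c in blobs(it,(300,135,380,200),120): print(cv2.contourArea(c),cv2.minAreaRect(c),cv2.approxPolyDP(c,3,True).reshape(-1,2).tolist())
a=cv2.resize(cv2.imread("pics/s5.png")[170:310,230:390],(400,350),interpolation=2)
b=cv2.resize(it[105:245,260:420,::-1],(400,350),interpolation=2)
cv2.imwrite("pics/c5.png",np.hstack([a,b]))
```

```text
t 8.95 pos [ 0.5692 -0.1039  0.0453] yaw 10.920000000000002 zaxis [ 0.0011  0.0012 -1.    ] w 0.0597 F [0.4 0.1 0.3] units [ 3.31 -0.71  0.16]
[-0.12592775 -0.0155969 ]
290.5 ((327.7973327636719, 156.8601837158203), (18.132308959960938, 31.047897338867188), 14.620874404907227) [[340, 144], [321, 147], [320, 164], [325, 172], [332, 174], [330, 157]]
229.5 ((321.1044921875, 137.7061309814453), (7.543867111206055, 44.073848724365234), 80.21759033203125) [[300, 145], [343, 135], [303, 137]]
```

View pics/c5.png

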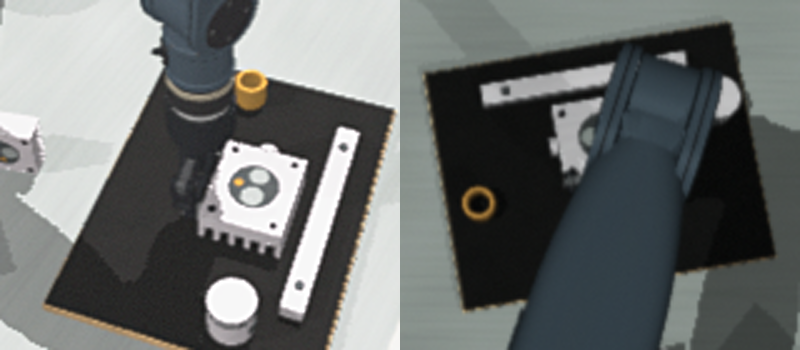

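The head is now square to the bar, about 20 mm short of it and nearer the middle: scene crop (255,190), left leading corner at top crop (552,107). I'll close the gap slowly.

Emit:
play_rows(dr=[[0,0,0],[0,0,0],[0,0,0],[0,0,0],[0,0,0],[0,0,0],[0,0,0],[0,0,0]], translation=[[-0.15,0.06,0],[-0.15,0.06,0],[-0.15,0.06,0],[-0.1,0.03,0],[-0.1,0,0],[-0.1,0,0],[-0.1,0,0],[0,0,0]], hand=[-0.4,-0.4,-0.4,-0.4,-0.4,-0.4,-0.4,-0.4])

```text
t: 9.75
ee_pos: [0.5847, -0.0972, 0.0453]
tool_rot: [[-0.982, -0.189, 0.001], [-0.189, 0.982, 0.001], [-0.001, 0.0, -1.0]]
wrist_force: [-1.8, 0.0, 0.3]
width: 0.06
finger_force: 0.8
```

Emit:
play_rows(dr=[[0,0,0],[0,0,0],[0,0,0]], translation=[[-0.07,0,0],[-0.07,0,0],[-0.05,0,0]], hand=[-0.4,-0.4,-0.4])

```text
t: 10.05
ee_pos: [0.5881, -0.0967, 0.0453]
tool_rot: [[-0.982, -0.188, -0.0], [-0.188, 0.982, 0.0], [0.0, 0.0, -1.0]]
wrist_force: [-2.3, 0.2, 1.3]
width: 0.0597
finger_force: 1.5
```

Run:
```python
from m import *
go(.507,-.1304,.042); print(inb(state()["ee_pos"]))
```

```text
t 10.05 pos [ 0.5881 -0.0967  0.0453] yaw 10.849999999999994 zaxis [-1.e-04  1.e-04 -1.e+00] w 0.0597 F [-2.3  0.2  1.3] units [ 4.3  -0.89  0.17]
[-0.10604883 -0.0120501 ]
```

Force is still only sliding friction, so I'll press on in small steps until the stop pushes back.

Emit:
play_rows(dr=[[0,0,0],[0,0,0],[0,0,0],[0,0,0]], translation=[[-0.06,0,0],[-0.06,0,0],[-0.06,0,0],[0,0,0]], hand=[-0.4,-0.4,-0.4,-0.4])

```text
t: 10.45
ee_pos: [0.5887, -0.0966, 0.0453]
tool_rot: [[-0.982, -0.188, -0.007], [-0.188, 0.982, -0.001], [0.007, -0.0, -1.0]]
wrist_force: [-10.1, -0.6, 6.8]
width: 0.0599
finger_force: 5.3
```

Emit:
play_rows(dr=[[0,0,0],[0,0,0],[0,0,0]], translation=[[-0.08,0,0],[-0.06,0,0],[0,0,0]], hand=[-0.4,-0.4,-0.4])

```text
t: 10.75
ee_pos: [0.5887, -0.0965, 0.0454]
tool_rot: [[-0.982, -0.187, -0.012], [-0.187, 0.982, -0.002], [0.013, -0.0, -1.0]]
wrist_force: [-17.0, -2.0, 10.3]
width: 0.0598
finger_force: 8.7
```

There is firm contact at 17 N with no further motion. I'll back straight off, rise and check.

Emit:
play_rows(dr=[[0,0,0],[0,0,0],[0,0,0],[0,0,0],[0,0,0],[0,0,0],[0,0,0],[0,0,0]], translation=[[0.2,0,0],[0.3,0,0],[0.6,0,0],[0.8,0,0],[0.8,0,-0.5],[0.8,0,-1],[0.8,0,-1],[0.8,0,-1]], hand=[-0.4,-0.4,-0.4,-0.4,-0.4,-0.4,-0.4,-0.4])

```text
t: 11.55
ee_pos: [0.4947, -0.1149, 0.1163]
tool_rot: [[-0.982, -0.189, 0.003], [-0.189, 0.982, -0.0], [-0.003, -0.001, -1.0]]
wrist_force: [-0.1, 0.2, 0.4]
width: 0.0596
finger_force: 0.0
```

Emit:
play_rows(dr=[[0,0,0],[0,0,0],[0,0,0],[0,0,0],[0,0,0],[0,0,0],[0,0,0],[0,0,0]], translation=[[0.5,0.8,-1],[0.5,0.8,-1],[0.5,0.9,-1],[0.5,0.9,0],[0.5,0.9,0],[0.5,0.9,0],[0,0.9,0],[0,0.5,0]], hand=[-0.4,-0.4,-0.4,-0.4,-0.4,-0.4,-0.4,-0.4])

```text
t: 12.35
ee_pos: [0.4111, 0.0047, 0.1759]
tool_rot: [[-0.982, -0.189, 0.003], [-0.189, 0.982, 0.0], [-0.004, -0.0, -1.0]]
wrist_force: [0.2, -1.0, -0.5]
width: 0.06
finger_force: 0.0
```

Run:
```python
from m import *
it=snap("top","t6.png"); snap("scene","s6.png");go(.3,.0,.2)
a=cv2.resize(cv2.imread("pics/s6.png")[190:310,250:390],(400,343),interpolation=2)
b=cv2.resize(it[105:225,265:405,::-1],(400,343),interpolation=2)
cv2.imwrite("pics/c6.png",np.hstack([a,b]))
```

```text
t 12.45 pos [0.411  0.0044 0.1757] yaw 10.980000000000004 zaxis [ 2.4e-03  1.0e-04 -1.0e+00] w 0.06 F [-0.  -0.8  0.3] units [ 5.49  0.84 -1.23]
```

View pics/c6.png

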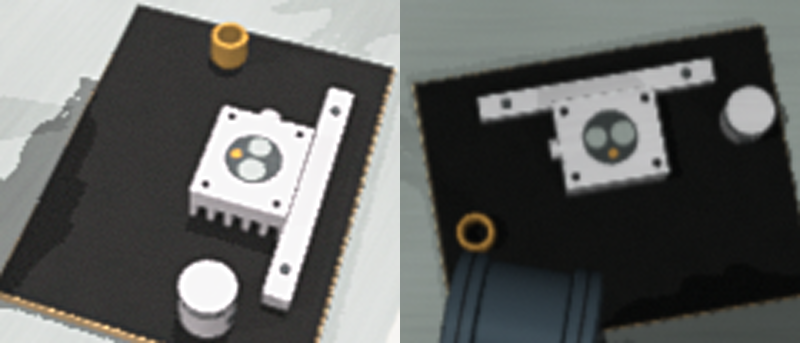

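The head lies flush and square against the bar (trailing edge slope about 11°, bar about 10.8°). It is within about a centimetre of the bar's middle, at top crop (610,137) against the bar centre at (596,90). The bystanders haven't moved and the arm is clear.

Run:
```python
from m import *
print(inb(ray("top",338.5,153,.059)), workorder.sign_off())
```

```text
the job is handed in; nothing more can be done
[-0.04843329 -0.00351487] None
```

The head was pushed over onto its fins with the valve face up, then pushed flush and square against the stop bar about 4 mm from its middle; the arm is clear and the job is handed in at about 12.5 s.

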